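# Lids back on the olive tubs

## Robot

A 6-joint arm with a two-finger parallel gripper is mounted at the origin on the work surface. World frame = base frame: x ahead of the robot, y to its left, z up, the work surface at z = 0. Lengths are in mm, angles in rad, forces in N, time in s.
With the tool pointing down it reaches from about 200 to 875 mm from the base axis. Payload 3.4 kg.
Tool frame: the origin (TCP) lies midway between the tips of the shut fingers; the grasp point (between the pads) lies 19 mm behind it (manip.grip_point_offset is the distance from the TCP to the grasp point, in mm); z points along the fingers, y is the line along which they close (so a half turn about z gives the same grasp; the last joint's range is limited). The gripper opens to 94 mm and grips with 3 to 60 N. Pads are 16 mm wide; open, the fingers measure 119 mm over their backs; the gripper's body (75 mm by 177 mm) begins 78 mm behind the grasp point.
Start: joints at [-1.297, 0.276, 1.505, -0, 1.361, -0.121], TCP at [221.162, -530.807, 179.593] pointing down, gripper open.
Joint ranges: [-2.89, 2.89], [-0.75, 2.08], [0.22, 2.7], [-1.18, 4.32], [0.11, 2.71], [-2.7, 2.7]. Speed limits (rad/s): [2.57, 2.57, 3.14, 3.14, 3.14, 3.14].

## Interface

Orientations are given as a rotation vector (axis times angle).
In Python, from rig import manip gives the robot as it stands.
- The arm moves only by the tool drive_tool, never from a script. Its argument "targets" is a list that holds one entry, the list of rows, each a list of 5 numbers: the opening, from 0 (shut) to 1 (fully open), then the shift along the tool's x, y, z in units of 0.02 m (1.0 is 0.02 m), then the turn about the tool's z in units of pi rad (1.0 is pi rad). In form: [[[gripper, tx, ty, tz, spin], ...]]. A call has 1 to 5 rows; each row shifts and turns the commanded pose from where the row before left it, along the tool's axes as they then stand; what a row does not reach is not made up. A row lasts 1/10 s, in which the tool goes at most 50 mm and 8.59 degrees, less where a joint would pass 70% of its speed; a pose out of reach is approached as far as the arm can. A call with a number of a shift or a turn outside -1 to 1 is refused whole. A call with a gripper value outside its range is refused whole. The fingers move at their own pace and stop on an object; "newtons" is the grip in N (left out, the last holds). Time passes only in rows, so rows that do not move let the fingers close. It gives the time, the measured TCP pose, the force, the opening and the grip force at its end, in the units of the state.
- manip.get_state(): the state, without advancing time (a new reading comes with each control period).
- manip.grab_frame(name): name is "side" or "top" or "wrist"; returns a dict with "img" (384x512x3 uint8, red, green, blue), "z_map" (384x512 float32, mm along the optical axis (not along the pixel's ray), 0 where there is no reading), "intrinsics" (3x3 intrinsics, pixels), "view" (4x4, takes a point from world to camera coordinates); the wrist camera has in their place "hand_eye" (4x4, takes a point from camera to tool coordinates, whose origin is the TCP and whose axes are the flange's). Camera axes: x right, y down, z forward; pixel columns grow to the right and rows downward; lengths in mm; the calibration is good to about 2 mm. The wrist camera is an equidistant fisheye: a pixel r from the principal point sees the ray r / f radians off the axis. A picture is of the moment at which its call begins: read the wrist's pose just before it.
- manip.finish_job(): hands the job in; it is judged then, once.
The state is a dict: "t": time; "joints": joint angles; "qd": joint speeds; "tau": joint torques, N m; "tcp_pos": TCP position; "eef_rot": TCP orientation; "ft_force": force on the tool from outside, world axes, zero at the start; "ft_torque": the same for the moment, N m; "width": finger opening in mm; "finger_force": force on a finger pad.
Only numpy, scipy, OpenCV 4.12 (cv2) and the standard library are available. Lean on these libraries where they do the work, as an engineer would, in place of code of your own. Each camera call takes 0.05 s, during which the arm holds its last target. There are 200 camera calls.

## Task

Close up the olive stall: take the two little stacks of lids apart and put every lid on the open tub that it belongs to - round on round, square on square, large on large, small on small - set over the rim so that it lies level and fully down. Leave the little steel bowl and the amber jar standing where they are.

Things in the scene. Friction and masses are not known exactly. Their poses are not given: they have to be found in the camera images.
- lid_round_big_mid (a point): Large round green lid, white top panel, hollow below (mm): outer diameter 144, inner 136, plate 4 thick, its top 30 above the skirt's edge. On top a round knob, diameter 26, 22 tall. Point: on the axis, 26 above the skirt's edge; the grip spans 4 to 26 above it. z up. Starts on the table under a small lid. Seated (8 play all round), its point meets the tub's rim point. About 110 g.
- lid_round_small_mid (a point): Small round green lid, white top panel, hollow below (mm): outer diameter 104, inner 96, plate 4 thick, its top 30 above the skirt's edge. On top a round knob, diameter 26, 22 tall. Point: on the axis, 26 above the skirt's edge; the grip spans 4 to 26 above it. z up. Starts on top of a large lid. Seated (8 play all round), its point meets the tub's rim point. About 70 g.
- lid_square_big_mid (a point): Large square green lid, white top panel, hollow below (mm): outer side 134, inner 126, plate 4 thick, its top 30 above the skirt's edge. On top a bar grip 50 long (lid's x), 16 wide (y), 22 tall. Point: on the axis, 26 above the skirt's edge; the grip spans 4 to 26 above it. z up. Starts on the table under a small lid. Seated (8 play all round), its point meets the tub's rim point. About 110 g.
- lid_square_small_mid (a point): Small square green lid, white top panel, hollow below (mm): outer side 100, inner 92, plate 4 thick, its top 30 above the skirt's edge. On top a bar grip 50 long (lid's x), 16 wide (y), 22 tall. Point: on the axis, 26 above the skirt's edge; the grip spans 4 to 26 above it. z up. Starts on top of a large lid. Seated (8 play all round), its point meets the tub's rim point. About 70 g.
- tub_round_big_rim (a point): Large round open green tub, filled with olives, lupins or beans to below the rim; it does not move. Sizes in mm: outer diameter 120, 70 tall, wall 4. This point is the centre of its mouth at the height of the rim, 70 above the table. z is up.
- tub_round_small_rim (a point): Small round open green tub, filled with olives, lupins or beans to below the rim; it does not move. Sizes in mm: outer diameter 80, 70 tall, wall 4. This point is the centre of its mouth at the height of the rim, 70 above the table. z is up.
- tub_square_big_rim (a point): Large square open green tub, filled with olives, lupins or beans to below the rim; it does not move. Sizes in mm: outer side 110, 70 tall, wall 4. This point is the centre of its mouth at the height of the rim, 70 above the table. z is up; x and y are parallel to its sides.
- tub_square_small_rim (a point): Small square open green tub, filled with olives, lupins or beans to below the rim; it does not move. Sizes in mm: outer side 76, 70 tall, wall 4. This point is the centre of its mouth at the height of the rim, 70 above the table. z is up; x and y are parallel to its sides.
- dish: Bystander: small steel bowl, 64 mm across, 26 mm tall, loose, standing in the middle of the work; origin at the centre of its underside. To be left alone.
- jar: Bystander: closed amber glass jar with a brass cap, 52 mm across, 85 mm tall, loose, standing at the far left; origin at the centre of its underside. To be left alone.
Things that resemble listed ones, but are neither listed nor needed, are in the scene too. What is shaped like the part that bears lid_square_big_mid but blue or purple is not meant.

How it is judged (in metres and radians):
At the end, for the whole second after the job is handed in: Each of the four lids sits on the tub of its own shape and size: within 15 mm of the tub's centre, at its seated height within 4 mm, level within 0.06 rad, at rest; nothing is held (horizontal distance between lid_round_big_mid and tub_round_big_rim below 0.015 m and z of lid_round_big_mid in the frame of tub_round_big_rim between -0.004 and 0.004 m and angle between each of lid_round_big_mid, lid_round_small_mid, lid_square_big_mid, lid_square_small_mid's own z axis and vertical below 0.06 rad and linear speed of each of lid_round_big, lid_round_small, lid_square_big, lid_square_small below 0.02 m/s and horizontal distance between lid_round_small_mid and tub_round_small_rim below 0.015 m and z of lid_round_small_mid in the frame of tub_round_small_rim between -0.004 and 0.004 m and horizontal distance between lid_square_big_mid and tub_square_big_rim below 0.015 m and z of lid_square_big_mid in the frame of tub_square_big_rim between -0.004 and 0.004 m and horizontal distance between lid_square_small_mid and tub_square_small_rim below 0.015 m and z of lid_square_small_mid in the frame of tub_square_small_rim between -0.004 and 0.004 m); the robot touches nothing.
It fails at once if the steel bowl was moved by more than 25 mm (distance of dish from where it was at the start of the episode above 0.025 m).
It fails at once if the amber jar was moved by more than 25 mm (distance of jar from where it was at the start of the episode above 0.025 m).
It also fails if it takes over 122 s, if anything falls off the work surface, if the arm or the gripper's body presses on something with over 40 N, if the wrist force passes 120 N, or if a joint passes its speed limit or range.

## Working session

There is one attempt and no reset: what is moved stays moved. The work goes in short steps, Python scripts to look and compute and a tool call to move; the robot and the scene stay as the last step left them, time stands still between calls to the robot, and variables do not carry over. Pictures are saved under pics/ and viewed, at most 14 in all, crops included, and the job is handed in when it is done.

Besides the shell and the picture viewer there is one more tool, called after "Call:" as name([rows], argument=value, ...), one row to a line, values as JSON. drive_tool: Moves the arm, as the interface text tells. Shifts and turns lie within -1 to 1; 1 stands for 0.02 m of shift or pi rad of turn. Its arguments: {"type":"object","properties":{"targets":{"type":"array"},"newtons":{"type":"number"}},"required":["targets"]}

```bash
mkdir -p pics; ls
cat > h.py <<'E'
import numpy as np, cv2
from rig import manip
def save(n,im): cv2.imwrite(f'pics/{n}.png',cv2.cvtColor(im,cv2.COLOR_RGB2BGR))
def cloud(f):
    z=f['z_map'];K=f['intrinsics'];v,u=np.mgrid[:z.shape[0],:z.shape[1]]
    P=np.stack([(u-K[0,2])/K[0,0]*z,(v-K[1,2])/K[1,1]*z,z,np.ones_like(z)],-1)
    return (P@np.linalg.inv(f['view']).T)[...,:3]
def ray(f,u,v,h):
    T=np.linalg.inv(f['view']);d=T[:3,:3]@np.linalg.inv(f['intrinsics'])@[u,v,1];o=T[:3,3]
    return o+d*(h-o[2])/d[2]
E
python3 - <<'E'
from h import *
a=manip.grab_frame('top');b=manip.grab_frame('side')
np.savez('f.npz',**{'t_'+k:v for k,v in a.items()},**{'s_'+k:v for k,v in b.items()})
save('top',a['img']);save('side',b['img'])
print(manip.get_state()['t'],manip.get_state()['eef_rot'],np.linalg.inv(a['view'])[:3].round(2),np.linalg.inv(b['view'])[:3].round(2))
E
```

```text
pics
0.1 [-3.07906165e+00 -6.15777448e-01  2.11501825e-04] [[ 1.00000e-02 -1.00000e+00  7.00000e-02  3.19500e+02]
 [-1.00000e+00 -1.00000e-02  1.00000e-02 -9.37900e+01]
 [-1.00000e-02 -7.00000e-02 -1.00000e+00  1.67669e+03]] [[-1.00000e+00 -1.00000e-02  4.00000e-02  3.91560e+02]
 [-4.00000e-02  6.60000e-01 -7.50000e-01  9.85090e+02]
 [-2.00000e-02 -7.50000e-01 -6.60000e-01  1.01981e+03]]
```

View pics/top.png

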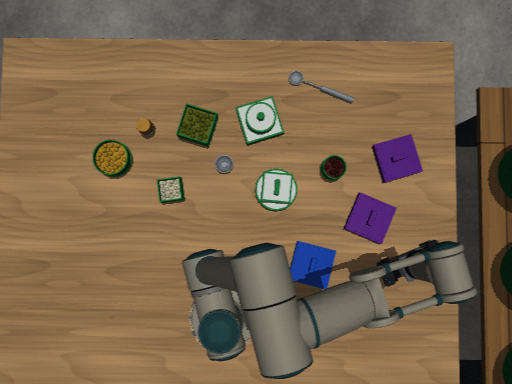

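View pics/side.png

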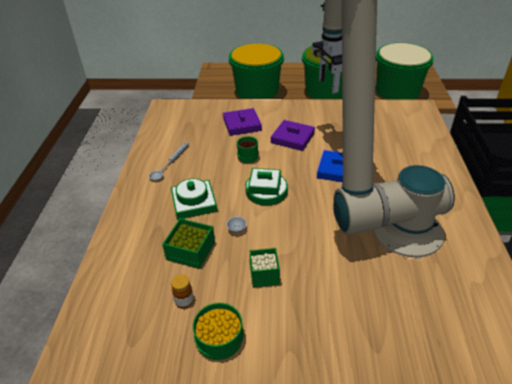

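Top view: the small round lid sits on the large square lid at (260,118), and the small square lid on the large round lid at (276,189). The green tubs are round big (112,158), square big (197,125), round small (333,168) and square small (171,190). Possible mix-ups are the purple lids at (397,158) and (370,218), the blue lid at (313,264) and the far buckets on the right. I want only the green-white lids. The bowl is at (224,164) and the jar at (145,127).

```bash
cat > m.py <<'E'
from h import *
D=np.load('f.npz');F={c:{k[2:]:D[k] for k in D if k[0]==c} for c in 'ts'}
f=F['t'];C=cloud(f);hsv=cv2.cvtColor(f['img'],cv2.COLOR_RGB2HSV)
H,S,V=cv2.split(hsv)
g=((H>50)&(H<85)&(S>120)).astype(np.uint8)
w=((S<60)&(V>170)).astype(np.uint8)
things={'TRB':(112,158,70,'r'),'TSB':(197,125,70,'s'),'TRS':(333,168,70,'r'),'TSS':(171,190,70,'s'),'LSB':(260,118,30,'s'),'LRB':(276,189,30,'r')}
for n,(u,v,h,k) in things.items():
    m=np.zeros_like(g);r=32;m[v-r:v+r,u-r:u+r]=g[v-r:v+r,u-r:u+r]
    cs,_=cv2.findContours(m,cv2.RETR_EXTERNAL,cv2.CHAIN_APPROX_NONE)
    c=max(cs,key=cv2.contourArea)[:,0]
    # top-level points by depth, world
    P=np.array([ray(f,a,b,h) for a,b in c])[:,:2].astype(np.float32)
    cir=cv2.minEnclosingCircle(P);rc=cv2.minAreaRect(P)
    mm=np.zeros_like(g);cv2.fillPoly(mm,[c],1);q=C[(mm>0)]
    zz=q[m[mm>0]>0][:,2]
    qq=q[(q[:,2]>h-8)&(q[:,2]<h+5)]
    rq=cv2.minAreaRect(qq[:,:2].astype(np.float32))
    print(n,'circ',np.round(cir[0],1),round(cir[1]*2,1),'rect',np.round(rc[0],1),np.round(rc[1],1),round(rc[2],1),'| z',np.percentile(zz,[5,50,95]).round(), 'depthrect',np.round(rq[0],1),np.round(rq[1],1),round(rq[2],1))
# grips: green inside white panel
for n,(u,v,h) in {'gRS':(261,116,82),'gSS':(277,187,82)}.items():
    r=10;m=np.zeros_like(g);m[v-r:v+r,u-r:u+r]=g[v-r:v+r,u-r:u+r]
    l,lab,st,ce=cv2.connectedComponentsWithStats(m)
    for i in range(1,l):
        if st[i,4]<8: continue
        ys,xs=np.where(lab==i);P=np.array([ray(f,a,b,h) for a,b in zip(xs,ys)])[:,:2].astype(np.float32)
        rc=cv2.minAreaRect(P);print(n,st[i],P.mean(0).round(1),np.round(rc[1],1),round(rc[2],1),C[lab==i][:,2].max().round())
for n,(u,v,h) in {'dish':(224,164,26),'jar':(145,127,85)}.items(): print(n,ray(f,u,v,h).round(),C[v,u].round())
im=cv2.resize(f['img'][90:220,80:350],None,fx=2.9,fy=2.9,interpolation=cv2.INTER_CUBIC);save('crop1',im)
E
python3 m.py
```

```text
TRB circ [535.7 376.2] 132.8 rect [534.1 377.4] [131.7 116.5] 64.3 | z [16. 55. 72.] depthrect [537.3 384.5] [116.1 116.3] 2.0
TSB circ [648.5  94.5] 161.2 rect [649.3  93.5] [116.2 117.3] 72.9 | z [21. 58. 75.] depthrect [654.2  97.6] [108.  111.4] 73.1
TRS circ [ 508.5 -362.4] 87.6 rect [ 509.2 -360.5] [77.4 85.4] 45.0 | z [25. 65. 74.] depthrect [ 512.4 -364.4] [77.  76.9] 37.8
TSS circ [430.4 178.4] 110.6 rect [431.  179.1] [78.9 82.3] 8.8 | z [20. 57. 74.] depthrect [432.5 183.9] [75.1 74.9] 8.1
LSB circ [ 675.  -113.9] 183.7 rect [ 675.3 -114.4] [135.9 132.1] 17.9 | z [ 8. 28. 36.] depthrect [ 676.8 -114.2] [133.5 132.1] 17.8
LRB circ [ 420.2 -167.6] 134.4 rect [ 395.  -160.6] [134.4  52.1] 74.5 | z [25. 34. 63.] depthrect [ 394.5 -158.2] [131.9  50. ] 72.5
gRS [257 112   7   8  43] [ 679.2 -117.5] [23.6 20. ] 0.6 90.0
gSS [274 179   6  16  64] [ 443.3 -173.7] [14.  49.7] 85.3 90.0
dish [523.   4.  26.] [525.   5.   9.]
jar [637. 266.  85.] [637. 266.  82.]
```

View pics/crop1.png

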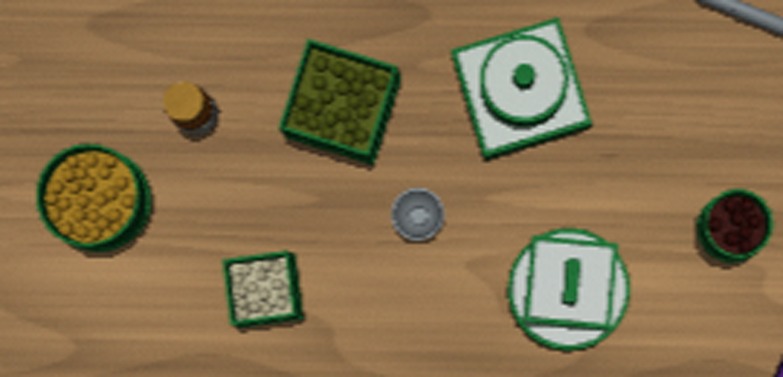

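Call:
drive_tool([
  [[0.6,0,0,0,0.042],[0.6,0,0,0,0.042],[0.6,0,0,0,0.042]],
])

```text
t: 0.4
tcp_pos: [221.0, -530.4, 179.0]
eef_rot: [-3.141, 0.01, 0.0]
ft_force: [-0.1, -0.1, 0.4]
width: 73.3
finger_force: 0.0
```

Call:
drive_tool([
  [[0.6,1,-0.9,0,0],[0.6,1,-0.9,0,0],[0.6,1,-0.9,0,0],[0.6,1,-0.9,0,0],[0.6,1,-0.9,0,0]],
])

```text
t: 0.9
tcp_pos: [321.8, -439.8, 179.1]
eef_rot: [-3.141, 0.002, 0.001]
ft_force: [0.1, 0.9, 0.3]
width: 56.3
finger_force: 0.0
```

Call:
drive_tool([
  [[0.6,1,-0.9,0,0],[0.6,1,-0.9,0,0],[0.6,1,-0.9,0,0],[0.6,1,-0.9,0,0],[0.6,1,-0.9,0,0]],
])

```text
t: 1.4
tcp_pos: [421.9, -350.0, 179.2]
eef_rot: [-3.141, 0.002, 0.001]
ft_force: [0.5, -0.0, -0.1]
width: 56.4
finger_force: 0.0
```

Call:
drive_tool([
  [[0.6,1,-0.9,0,0],[0.6,1,-0.9,0,0],[0.6,1,-0.9,0,0],[0.6,1,-0.9,0,0],[0.6,1,-0.9,0,0]],
])

```text
t: 1.9
tcp_pos: [521.9, -260.1, 179.1]
eef_rot: [-3.141, 0.002, 0.001]
ft_force: [0.8, -0.5, -0.3]
width: 56.3
finger_force: 0.0
```

Call:
drive_tool([
  [[0.6,1,-0.9,0,0],[0.6,1,-0.9,0,0],[0.6,1,-0.9,0,0],[0.6,1,-0.9,0,0],[0.6,1,-0.9,0,0]],
])

```text
t: 2.4
tcp_pos: [622.0, -170.2, 179.0]
eef_rot: [-3.141, 0.002, 0.002]
ft_force: [1.2, -0.3, 0.0]
width: 56.7
finger_force: 0.0
```

Call:
drive_tool([
  [[0.6,0.95,-0.88,0,0],[0.6,0.95,-0.88,0,0],[0.6,0.95,-0.88,0,0],[0.6,0,0,0,0]],
])

```text
t: 2.8
tcp_pos: [680.3, -116.0, 178.3]
eef_rot: [-3.14, -0.003, 0.0]
ft_force: [-0.2, 0.5, -0.4]
width: 56.5
finger_force: 0.0
```

```bash
cat >> h.py <<'E'
from scipy.spatial.transform import Rotation as R
def wgrab():
    s=manip.get_state();f=manip.grab_frame('wrist')
    T=np.eye(4);T[:3,:3]=R.from_rotvec(s['eef_rot']).as_matrix();T[:3,3]=s['tcp_pos']
    f['T']=T@f['hand_eye'];return f
def wray(f,u,v,h):
    K=f['intrinsics'];x=(u-K[0,2])/K[0,0];y=(v-K[1,2])/K[1,1];r=np.hypot(x,y)+1e-9
    d=f['T'][:3,:3]@np.array([np.sin(r)*x/r,np.sin(r)*y/r,np.cos(r)]);o=f['T'][:3,3]
    return o+d*(h-o[2])/d[2]
def comps(f,h,amin=60,rng=200):
    """green blobs (world rect at height h) near the TCP"""
    hsv=cv2.cvtColor(f['img'],cv2.COLOR_RGB2HSV);H,S,V=cv2.split(hsv)
    g=((H>50)&(H<85)&(S>120)).astype(np.uint8)
    n,lab,st,ce=cv2.connectedComponentsWithStats(g)
    for i in range(1,n):
        if st[i,4]<amin: continue
        ys,xs=np.where(lab==i)
        P=np.array([wray(f,a,b,h) for a,b in zip(xs,ys)])[:,:2].astype(np.float32)
        rc=cv2.minAreaRect(P);print(st[i],P.mean(0).round(1),'rect',np.round(rc[0],1),np.round(rc[1],1),round(rc[2],1))
E
python3 - <<'E'
from h import *
f=wgrab();save('w1',f['img']);comps(f,82);print(f['hand_eye'].round(2),f['intrinsics'])
E
```

```text
[257 112  54  66 285] [ 738.1 -155.3] rect [ 735.5 -158. ] [78.5 32.5] 44.6
[187 132  41  49 184] [723.5 -61.2] rect [725.6 -61.8] [29.5 57.8] 58.4
[269 140  34  42 171] [ 717.  -153.1] rect [ 716.  -152.2] [53.1 11.3] 39.2
[213 143  24  36 121] [713.7 -82.9] rect [714.2 -83.9] [ 7.7 43.3] 57.4
[ 72 148  34  10  63] [726.6  71.1] rect [726.9  72.7] [46.6  4.3] 77.2
[ 51 154  79 103 939] [666.9  81. ] rect [664.   86.3] [106.1 107.4] 73.2
[247 177  23  10 159] [ 691.  -120.1] rect [ 691.6 -120.2] [ 9.6 23. ] 0.1
[131 186  10  52  76] [656.9  18.1] rect [656.4  18.4] [ 2.8 64.1] 73.2
[307 192  13  25  76] [ 664.3 -182.3] rect [ 665.6 -182.6] [12.4 27.7] 76.5
[  0 227  20  56 768] [576.9 264.6] rect [567.2 264.8] [ 45.4 113.8] 64.9
[393 257  53  33 604] [ 575.9 -335.7] rect [ 571.9 -342.2] [101.3  26.6] 64.0
[269 286  43  17 175] [ 549.  -165.4] rect [ 552.2 -160.1] [21.3 52.3] 3.9
[259 331   8  29 112] [ 465.  -127.4] rect [ 463.5 -127.1] [ 5.6 56.4] 85.1
[289 332  16  27 285] [ 461.4 -175.5] rect [ 461.8 -175.4] [17.3 52.5] 84.8
[[  -0.     -0.96   -0.27   81.15]
 [   1.     -0.      0.      0.57]
 [  -0.     -0.27    0.96 -204.94]
 [   0.      0.      0.      1.  ]] [[297.31863964   0.         254.36775483]
 [  0.         297.31863964 196.06980004]
 [  0.           0.           1.        ]]
```

View pics/w1.png

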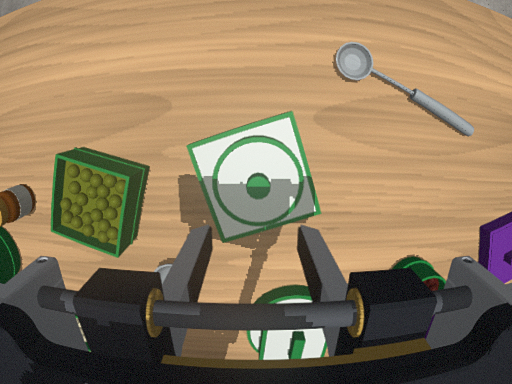

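The close look shows the knob of the small round lid at (258,187), centred between the fingers to within 3–4 mm. The round lid lies on the green and white square lid, so the choice is right. I'll go down and grip.

Call:
drive_tool([
  [[0.6,0,0.15,1,0],[0.6,0,0,1,0],[0.6,0,0,1,0],[0.6,0,0,1,0],[0.6,0,0,1,0]],
], newtons=20)

```text
t: 3.35
tcp_pos: [677.2, -122.7, 78.8]
eef_rot: [3.141, -0.003, -0.002]
ft_force: [0.4, -0.6, 0.7]
width: 56.5
finger_force: 0.0
```

Call:
drive_tool([
  [[0.6,0,0,0.5,0],[0.6,0,0,0.25,0],[0.6,0,0,0,0],[0,0,0,0,0],[0,0,0,0,0]],
])

```text
t: 3.85
tcp_pos: [679.3, -121.8, 65.7]
eef_rot: [3.141, -0.002, 0.003]
ft_force: [0.6, -0.7, 0.0]
width: 43.9
finger_force: 0.0
```

Call:
drive_tool([
  [[0,0,0,0,0],[0,0,0,0,0],[0,0,0,0,0],[0,0,0,0,0]],
])

```text
t: 4.25
tcp_pos: [678.6, -121.5, 64.6]
eef_rot: [3.141, -0.001, 0.0]
ft_force: [-0.6, 0.3, 0.1]
width: 11.6
finger_force: 0.0
```

Run:
```python
from h import *
f=wgrab();save('w2',f['img']);s=manip.get_state();print(s['width'],s['finger_force'],s['tcp_pos'])
```

```text
8.13980891315219 0.0 [ 678.58625604 -121.46173396   64.58156466]
```

View pics/w2.png

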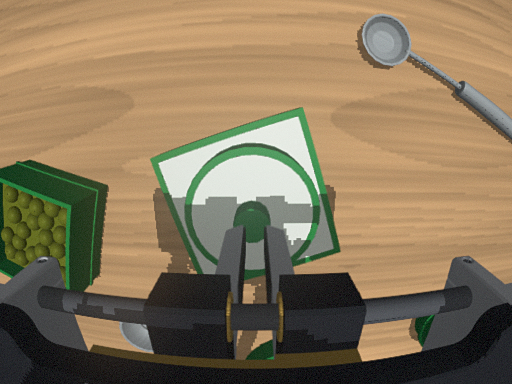

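The fingers shut short of the knob, which lies at (252,222), ahead of the tips in tool +x. I'll measure the offset.

```bash
cat >> h.py <<'E'
def wproj(f,p):
    q=np.linalg.inv(f['T'])@np.r_[p,1];K=f['intrinsics'];r=np.hypot(q[0],q[1]);t=np.arctan2(r,q[2])
    return (K[0,2]+K[0,0]*t*q[0]/r, K[1,2]+K[1,1]*t*q[1]/r)
E
python3 - <<'E'
from h import *
f=wgrab();s=manip.get_state();p=s['tcp_pos'];print(wproj(f,p),wproj(f,p+[0,0,19]))
for u,v in [(252,202),(252,222),(235,222),(269,222)]: print(u,v,wray(f,u,v,82).round(1))
for u,v in [(250,144),(186,210),(318,210)]: print(wray(f,u,v,60).round(1))
d=f['z_map'];g=[(252,212),(252,222),(252,180)]
for u,v in g: print(d[v,u])
t=manip.grab_frame('top');save('t2',cv2.resize(t['img'][60:190,180:340],None,fx=4,fy=4))
E
```

```text
(np.float64(253.62134444256876), np.float64(225.8883582481799)) (np.float64(253.5605111613364), np.float64(236.14046545155395))
252 202 [ 702.4 -120.5   82. ]
252 222 [ 688.3 -120.4   82. ]
235 222 [ 688.3 -109.    82. ]
269 222 [ 688.3 -131.9   82. ]
[ 738.4 -119.    60. ]
[689.3 -70.3  60. ]
[ 689.2 -170.1   60. ]
197.20035
199.62262
214.26712
```

View pics/t2.png

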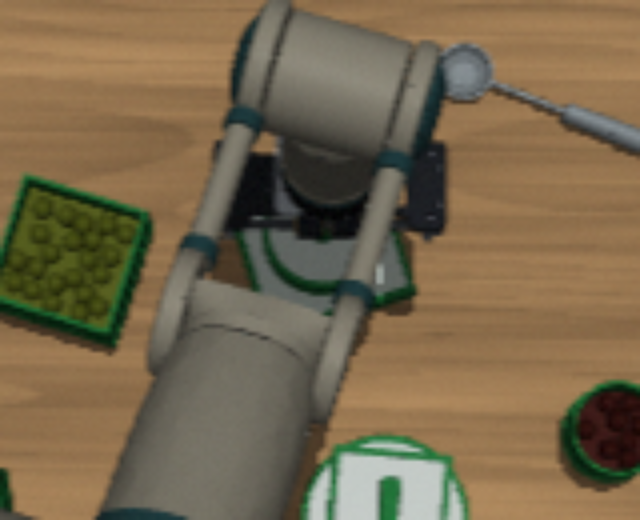

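```bash
cat >> h.py <<'E'
def wpt(f,u,v):
    K=f['intrinsics'];x=(u-K[0,2])/K[0,0];y=(v-K[1,2])/K[1,1];r=np.hypot(x,y)+1e-9
    d=np.array([np.tan(r)*x/r,np.tan(r)*y/r,1])*f['z_map'][v,u]
    return (f['T']@np.r_[d,1])[:3]
E
python3 - <<'E'
from h import *
f=wgrab();save('w2c',cv2.resize(f['img'][150:300,160:350],None,fx=4,fy=4))
for u,v in [(252,206),(252,212),(252,222),(245,215),(252,232),(252,180),(200,180),(232,250),(275,250),(235,232),(252,160),(180,170),(140,100)]: print(u,v,wpt(f,u,v).round(1))
E
```

```text
252 206 [ 697.  -120.4   73.6]
252 212 [ 696.  -120.5   83.5]
252 222 [ 688.3 -120.4   82. ]
245 215 [ 693.5 -115.8   82.4]
252 232 [ 688.7 -120.6  100.2]
252 180 [ 712.5 -120.4   60.6]
200 180 [712.5 -82.4  60.2]
232 250 [ 689.8 -110.2  127.8]
275 250 [ 689.5 -133.   127.2]
235 232 [ 690.3 -110.4  104.2]
252 160 [ 727.  -120.4   60.6]
180 170 [714.8 -60.3  31.6]
140 100 [776.9 -14.5  -1.4]
```

View pics/w2c.png

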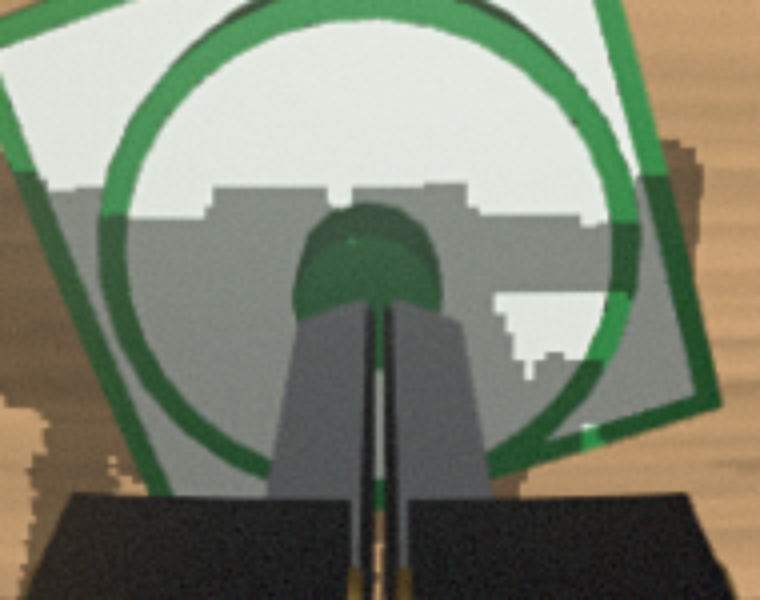

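Run:
```python
from h import *
f=wgrab();s=manip.get_state();print(s['width'],s['tcp_pos'])
for u in (241,252,266):
  for v in range(218,262,3): print(u,v,wpt(f,u,v).round(1),f['img'][v,u])
```

```text
0.5349474099960416 [ 678.56420868 -121.46038878   64.50247323]
241 218 [ 691.  -113.    81.5] [58 91 65]
241 221 [ 689.1 -113.    82.2] [55 88 63]
241 224 [ 686.7 -113.    81.6] [57 87 62]
241 227 [ 684.7 -113.    82. ] [59 88 66]
241 230 [ 690.5 -113.9  101.4] [90 90 91]
241 233 [ 689.9 -114.   104.8] [90 92 93]
241 236 [ 690.3 -114.2  110.3] [85 87 89]
241 239 [ 689.9 -114.4  113.5] [89 93 93]
241 242 [ 690.3 -114.6  118.6] [87 90 89]
241 245 [ 689.5 -114.7  120.9] [87 89 90]
241 248 [ 689.9 -114.9  125.4] [85 86 88]
241 251 [ 689.4 -115.   128.1] [89 87 87]
241 254 [ 689.2 -115.1  131.2] [82 85 83]
241 257 [ 689.7 -115.3  135.6] [85 83 90]
241 260 [ 689.4 -115.4  138.1] [83 83 86]
252 218 [ 690.9 -120.4   81.2] [55 88 59]
252 221 [ 688.9 -120.4   81.5] [54 90 60]
252 224 [ 686.4 -120.4   80.7] [54 88 62]
252 227 [ 688.5 -120.5   91.5] [58 60 57]
252 230 [ 688.7 -120.5   97.1] [51 55 53]
252 233 [ 688.6 -120.6  101.7] [51 57 52]
252 236 [ 688.4 -120.6  105.8] [46 49 48]
252 239 [ 688.7 -120.6  110.8] [37 39 39]
252 242 [ 688.3 -120.7  114.3] [50 47 47]
252 245 [ 688.1 -120.7  117.7
[... 152 characters left out ...]
.6 -120.8  131.5] [35 34 34]
252 260 [ 687.8 -120.8  135.1] [36 35 32]
266 218 [ 691.1 -129.8   81.9] [54 90 63]
266 221 [ 689.  -129.9   82.1] [54 92 61]
266 224 [ 686.6 -129.9   81.3] [47 87 57]
266 227 [ 689.8 -129.4   94.7] [74 89 80]
266 230 [ 690.  -129.2  100.4] [93 96 95]
266 233 [ 690.2 -129.   105.5] [89 91 93]
266 236 [ 689.5 -128.9  108.3] [86 85 85]
266 239 [ 689.9 -128.7  113.6] [86 88 89]
266 242 [ 690.  -128.5  117.9] [87 92 92]
266 245 [ 689.4 -128.4  120.6] [91 92 93]
266 248 [ 689.6 -128.3  124.9] [90 95 92]
266 251 [ 690.  -128.1  129.4] [87 89 91]
266 254 [ 690.3 -128.   133.4] [87 86 89]
266 257 [ 689.9 -127.9  135.8] [86 86 86]
266 260 [ 689.5 -127.8  138.4] [86 90 85]
```

Call:
drive_tool([
  [[0.6,0.2,-0.05,-0.5,0],[0.6,0,0,0,0],[0.6,0,0,0,0],[0.6,0,0,0,0],[0.6,0,0,0,0]],
])

```text
t: 5.0
tcp_pos: [682.4, -120.4, 74.4]
eef_rot: [3.142, -0.002, -0.001]
ft_force: [0.9, 0.3, -1.4]
width: 37.3
finger_force: 0.0
```

Call:
drive_tool([
  [[0.6,0,0,0,0],[0.6,0,0,0,0],[0.6,0,0,0.5,0],[0.6,0,0,0.5,0],[0.6,0,0,0,0]],
])

```text
t: 5.5
tcp_pos: [680.8, -120.0, 52.0]
eef_rot: [-3.14, 0.002, 0.007]
ft_force: [0.4, 0.1, -0.6]
width: 56.6
finger_force: 0.0
```

Run:
```python
from h import *
print(getattr(manip,'grip_point_offset',None),[a for a in dir(manip) if a[0]!='_'])
f=wgrab();s=manip.get_state();print(s['width'],s['tcp_pos'],s['ft_force'])
save('w3',f['img'])
```

```text
18.8 ['Unreachable', 'finish_job', 'get_state', 'grab_frame', 'grip_point_offset']
56.16756149678374 [ 681.43139646 -120.17326699   52.84046964] [ 0.8851112  -0.12842213  0.01971249]
```

View pics/w3.png

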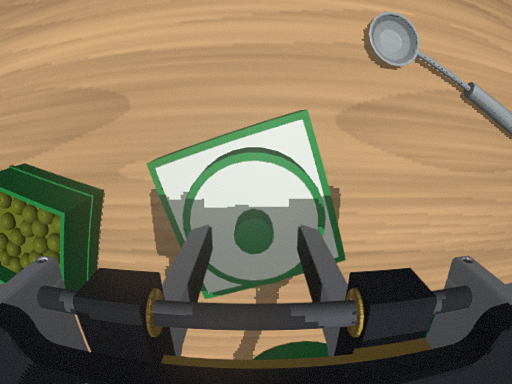

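Run:
```python
from h import *
f=wgrab()
for u,v in [(207,229),(207,233),(208,238),(202,240),(302,229),(302,233),(301,238),(308,240)]: print(u,v,wpt(f,u,v).round(1))
for u,v in [(254,210),(254,252),(234,232),(273,232)]: print('knob',wray(f,u,v,82).round(1))
```

```text
207 229 [692.3 -90.9  85.6]
207 233 [691.1 -91.4  89.3]
208 238 [689.7 -92.6  93.7]
202 240 [693.  -90.8 103.9]
302 229 [ 693.2 -150.3   88.1]
302 233 [ 691.5 -150.1   90.5]
301 238 [ 690.4 -148.8   95.4]
308 240 [ 692.7 -151.5  103.6]
knob [ 703.7 -120.6   82. ]
knob [ 674.5 -120.5   82. ]
knob [ 688.8 -107.7   82. ]
knob [ 688.8 -132.7   82. ]
```

Call:
drive_tool([
  [[0.6,0.15,0,0.4,0],[0.6,0,0,0.3,0],[0.6,0,0,0,0],[0.6,0,0,0,0]],
])

```text
t: 6.0
tcp_pos: [685.4, -120.4, 40.2]
eef_rot: [-3.142, 0.002, 0.001]
ft_force: [-0.4, 0.4, 0.6]
width: 56.5
finger_force: 0.0
```

Run:
```python
from h import *
f=wgrab();s=manip.get_state();print(s['width'],s['tcp_pos'],s['ft_force'])
for u in (205,207,209,302,304):
  for v in range(222,242,3): print(u,v,wpt(f,u,v).round(1))
save('w4',cv2.resize(f['img'][150:300,160:350],None,fx=4,fy=4))
```

```text
56.009124495823464 [ 685.62874077 -120.5130257    40.54056175] [ 0.09589496 -0.05786648  0.55772097]
205 222 [695.9 -87.8  59.9]
205 225 [696.9 -89.1  67.8]
205 228 [696.6 -89.8  72.3]
205 231 [697.3 -90.9  79. ]
205 234 [696.3 -91.2  81.3]
205 237 [695.3 -91.5  83.5]
205 240 [694.9 -92.   86.9]
207 222 [696.3 -89.4  60.9]
207 225 [696.3 -90.2  66.5]
207 228 [696.6 -91.1  72.3]
207 231 [695.3 -91.3  74.2]
207 234 [695.2 -92.   78.8]
207 237 [694.9 -92.6  82.6]
207 240 [694.3 -93.   85.7]
209 222 [696.2 -90.7  60.7]
209 225 [694.2 -90.6  61. ]
209 228 [695.3 -91.9  69.2]
209 231 [695.1 -92.5  73.7]
209 234 [693.3 -92.5  74.1]
209 237 [693.3 -93.1  78.8]
209 240 [690.9 -92.9  78.2]
302 222 [ 696.1 -152.9   60.7]
302 225 [ 696.6 -151.9   67.3]
302 228 [ 696.3 -151.2   71.8]
302 231 [ 695.9 -150.6   75.8]
302 234 [ 695.  -150.3   78.3]
302 237 [ 694.9 -149.6   82.7]
302 240 [ 694.2 -149.2   85.6]
304 222 [ 696.1 -154.2   60.8]
304 225 [ 696.9 -153.    68.1]
304 228 [ 696.6 -152.4   72.5]
304 231 [ 696.9 -151.4   78.2]
304 234 [ 696.7 -150.8   82.4]
304 237 [ 695.7 -150.5   84.5]
304 240 [ 694.8 -150.2   86.9]
```

View pics/w4.png

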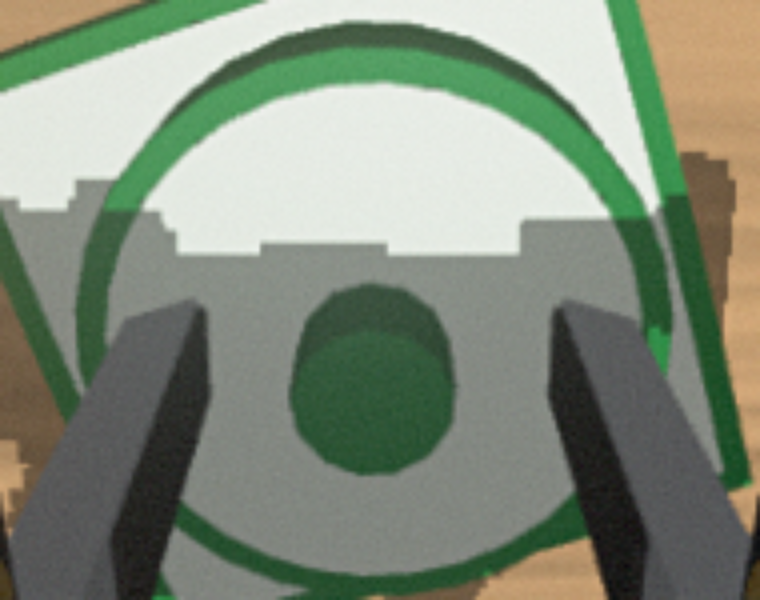

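Call:
drive_tool([
  [[0.6,0,0,0.1,0],[0.0,0,0,0,0],[0,0,0,0,0],[0,0,0,0,0],[0,0,0,0,0]],
])

```text
t: 6.55
tcp_pos: [685.6, -120.5, 38.7]
eef_rot: [3.141, -0.002, 0.0]
ft_force: [-0.9, 0.5, 0.4]
width: 28.0
finger_force: 0.6
```

Call:
drive_tool([
  [[0,0,0,0,0],[0,0,0,0,0],[0,0,0,0,0]],
])

```text
t: 6.85
tcp_pos: [685.6, -120.5, 38.7]
eef_rot: [3.142, -0.002, 0.0]
ft_force: [-0.2, 0.4, 0.5]
width: 25.2
finger_force: 20.0
```

Call:
drive_tool([
  [[0,0,0,-0.4,0],[0,0,0,-1,0],[0,0,0,-1,0],[0,0,0,-1,0],[0,0,0,-1,0]],
])

```text
t: 7.35
tcp_pos: [685.6, -120.6, 127.8]
eef_rot: [3.141, -0.002, 0.0]
ft_force: [0.4, -0.4, -1.2]
width: 25.8
finger_force: 20.0
```

Call:
drive_tool([
  [[0,-0.9,0.9,0,0],[0,-1,0.95,0,0],[0,-1,0.95,0,0],[0,-1,0.95,0,0],[0,-1,0.95,0,0]],
])

```text
t: 7.85
tcp_pos: [586.7, -215.1, 127.1]
eef_rot: [3.141, -0.001, 0.001]
ft_force: [-0.5, -0.7, -0.3]
width: 25.5
finger_force: 20.0
```

Call:
drive_tool([
  [[0,-1,0.95,0,0],[0,-1,0.95,0,0],[0,-1,0.95,0,0],[0,-1,0.95,0,0],[0,-1,0.95,0,0]],
])

```text
t: 8.35
tcp_pos: [486.6, -310.1, 127.2]
eef_rot: [3.141, -0.001, 0.001]
ft_force: [0.0, -0.6, -0.7]
width: 25.5
finger_force: 20.0
```

Call:
drive_tool([
  [[0,-1,0.95,0,0],[0,-1,0.95,0,0],[0,-0.9,0.9,0,0],[0,0,0,0,0]],
])

```text
t: 8.75
tcp_pos: [427.4, -367.4, 127.1]
eef_rot: [3.14, -0.007, -0.001]
ft_force: [-0.0, 0.3, -0.8]
width: 25.8
finger_force: 20.0
```

Run:
```python
from h import *
f=wgrab();s=manip.get_state();print(s['width'],s['tcp_pos'],s['ft_force'],s['t'])
comps(f,70,150)
save('w5',f['img'])
```

```text
25.76769620406993 [ 428.69021552 -366.1103337   127.09128534] [ 0.11530927  0.38158336 -1.18167574] 8.8
[ 11   0  93  65 574] [ 610.8 -153.4] rect [ 615.8 -146. ] [144.6  74.5] 73.7
[210  61  89  88 775] [ 515.2 -370.5] rect [ 517.1 -367.9] [77.3 76.7] 44.7
[ 59 120  61  14 213] [ 506.5 -208.5] rect [ 505.5 -205.5] [72.6 12.7] 85.5
[  40  136  104  101 1469] [ 448.8 -205.5] rect [ 443.5 -198.9] [126.  106.1] 85.3
[ 59 163  14  47 471] [ 445.9 -168.8] rect [ 445.5 -169. ] [14.9 50.3] 84.6
[ 188  163  142  111 1545] [ 433.1 -390.7] rect [ 421.6 -387.6] [145.9  75.9] 56.2
[235 245  40  25 551] [ 371.  -368.4] rect [ 371.3 -367.9] [38.4 27. ] 89.7
[230 292  50   8 183] [ 324.3 -368.4] rect [ 324.7 -367.7] [51.9  9. ] 89.7
```

View pics/w5.png

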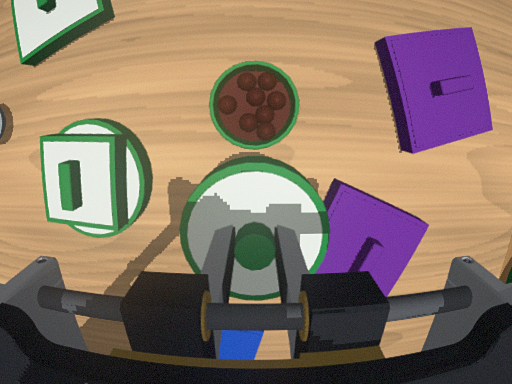

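The tub is in view at (254,105), and the held lid's knob at (255,247) is level. I'll compute the offset from lid to tub in the same frame.

Run:
```python
from h import *
f=wgrab();s=manip.get_state();p=s['tcp_pos'];print(p)
k=wray(f,255,249,p[2]-8.7+52);print('knob top',k,wpt(f,255,249))
# lid panel outer far edge & sides, height skirt+30
h=p[2]-8.7+30
print(wray(f,255,163,h),wray(f,181,232,h),wray(f,328,232,h))
comps(f,70,500)
```

```text
[ 429.3899454  -365.34187175  126.99560988]
knob top [ 430.73519404 -367.03500233  170.29560988] [ 430.36549549 -367.03569613  169.53833423]
[ 479.13270576 -367.25138845  148.29560988] [ 432.33570238 -316.55574627  148.29560988] [ 431.9144427  -416.98716015  148.29560988]
[ 12   0  93  66 586] [ 611.2 -152.6] rect [ 616.3 -145.7] [144.6  75.2] 73.7
[211  63  89  87 758] [ 515.1 -370.5] rect [ 516.9 -367.7] [77.  76.4] 89.9
[  41  137  104  101 1459] [ 449.3 -205.8] rect [ 443.7 -198.7] [125.5 106. ] 85.2
[ 188  163  142  111 1566] [ 434.4 -388.9] rect [ 423.2 -385.6] [145.8  76.6] 57.2
[234 240  41  30 570] [ 372.8 -367.1] rect [ 376.1 -367.7] [33.4 37.4] 36.1
```

Call:
drive_tool([
  [[0,0.86,0,0,0],[0,0.86,0,0,0],[0,0.86,0,0,0],[0,0.86,0,0,0],[0,0.86,0,0,0]],
])

```text
t: 9.35
tcp_pos: [518.6, -364.2, 126.4]
eef_rot: [-3.142, -0.002, -0.001]
ft_force: [0.4, -0.3, -0.1]
width: 25.3
finger_force: 20.0
```

Call:
drive_tool([
  [[0,0,0,0.8,0],[0,0,0,0.8,0],[0,0,0,0.8,0],[0,0,0,0.3,0],[0,0,0,0.2,0]],
])

```text
t: 9.85
tcp_pos: [516.8, -364.4, 67.8]
eef_rot: [-3.141, -0.001, 0.0]
ft_force: [0.1, 0.2, -1.1]
width: 25.4
finger_force: 20.0
```

Call:
drive_tool([
  [[0,0,0,0.25,0],[0,0,0,0.25,0],[0,0,0,0.15,0],[0,0,0,0,0],[0,0,0,0,0]],
])

```text
t: 10.35
tcp_pos: [515.4, -365.5, 55.8]
eef_rot: [3.141, -0.002, 0.001]
ft_force: [0.2, 0.7, 0.2]
width: 25.2
finger_force: 20.0
```

Call:
drive_tool([
  [[0,0,0,0.1,0],[0.6,0,0,0,0],[0.6,0,0,0,0],[0.6,0,0,0,0],[0.6,0,0,0,0]],
])

```text
t: 10.85
tcp_pos: [515.4, -365.4, 53.7]
eef_rot: [3.141, -0.002, 0.0]
ft_force: [0.1, -0.1, 0.4]
width: 53.9
finger_force: 0.0
```

Call:
drive_tool([
  [[0.6,0,0,-1,0],[0.6,0,0,-1,0],[0.6,0,0,-1,0],[0.6,-0.36,-0.96,0,0],[0.6,-0.36,-0.96,0,0]],
])

```text
t: 11.35
tcp_pos: [501.4, -327.3, 114.4]
eef_rot: [3.14, -0.003, 0.003]
ft_force: [0.3, 0.1, -0.6]
width: 56.2
finger_force: 0.0
```

Call:
drive_tool([
  [[0.6,-0.36,-0.96,0,0],[0.6,-0.36,-0.96,0,0],[0.6,-0.36,-0.96,0,0],[0.6,-0.36,-0.96,0,0],[0.6,-0.36,-0.96,0,0]],
])

```text
t: 11.85
tcp_pos: [464.8, -230.1, 113.7]
eef_rot: [3.141, -0.002, 0.0]
ft_force: [0.2, 0.5, -0.3]
width: 56.5
finger_force: 0.0
```

Call:
drive_tool([
  [[0.6,-0.36,-0.96,0,0],[0.6,-0.36,-0.96,0,0],[0.6,-0.36,-0.96,0,0],[0.6,0,0,0,0.028],[0.6,0,0,0,0]],
])

```text
t: 12.35
tcp_pos: [443.3, -172.1, 113.8]
eef_rot: [3.138, -0.138, 0.001]
ft_force: [-0.9, -0.4, -0.6]
width: 56.3
finger_force: 0.0
```

```bash
cat >> h.py <<'E'
def rect(f,mask,u0,u1,v0,v1,h):
    m=np.zeros_like(mask);m[v0:v1,u0:u1]=mask[v0:v1,u0:u1]
    n,lab,st,ce=cv2.connectedComponentsWithStats(m);i=1+st[1:,4].argmax();ys,xs=np.where(lab==i)
    P=np.array([wray(f,a,b,h) for a,b in zip(xs,ys)])[:,:2].astype(np.float32);rc=cv2.minAreaRect(P)
    return np.round(rc[0],1),np.round(rc[1],1),round(rc[2],1),st[i]
def green(f):
    H,S,V=cv2.split(cv2.cvtColor(f['img'],cv2.COLOR_RGB2HSV));return ((H>50)&(H<88)&(S>70)&(V>30)).astype(np.uint8)
E
python3 - <<'E'
from h import *
f=wgrab();s=manip.get_state();p=s['tcp_pos'];print(p,s['width'],s['t'],s['eef_rot'])
g=green(f);u,v=map(int,wproj(f,[443,-174,82]));print(u,v)
print(rect(f,g,u-25,u+25,v-45,v+45,82))
save('w6',f['img'])
E
```

```text
[ 443.57940592 -172.63135261  113.77558785] 56.39014286644936 12.4 [ 3.13820468e+00 -1.36045701e-01  9.79438741e-04]
256 212
(array([ 448.8, -176.9]), array([14.9, 50. ]), 84.7, array([ 250,  176,   19,   58, 1006], dtype=int32))
```

View pics/w6.png

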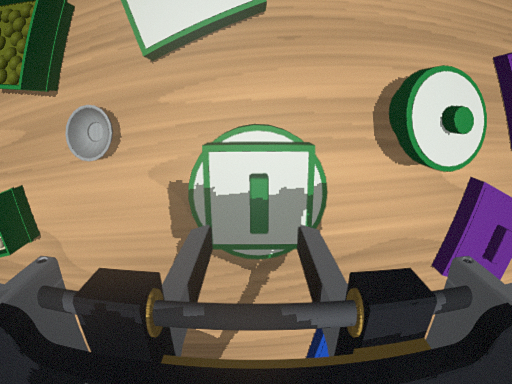

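The bar at (259,203) is 3 mm ahead and 3 mm to the right, and the angle is already right. The small round lid sits on its tub at (443,118). I'll go down and grip.

Call:
drive_tool([
  [[0.6,0.16,0.14,0.8,0],[0.6,0,0,0.9,0],[0.6,0,0,0.9,0],[0.6,0,0,0.75,0],[0.6,0,0,0.4,0]],
])

```text
t: 12.9
tcp_pos: [445.9, -176.1, 37.4]
eef_rot: [-3.138, 0.138, 0.003]
ft_force: [-0.4, -0.5, -0.0]
width: 56.1
finger_force: 0.0
```

Call:
drive_tool([
  [[0.6,0,0,0,0],[0,0,0,0,0],[0,0,0,0,0],[0,0,0,0,0],[0,0,0,0,0]],
])

```text
t: 13.4
tcp_pos: [446.9, -176.5, 39.1]
eef_rot: [3.138, -0.14, 0.002]
ft_force: [-0.6, 0.0, -0.2]
width: 27.7
finger_force: 0.0
```

Call:
drive_tool([
  [[0,0,0,0,0],[0,0,0,0,0],[0,0,0,0,0],[0,0,0,0,0]],
])

```text
t: 13.8
tcp_pos: [446.6, -176.4, 38.8]
eef_rot: [3.138, -0.14, 0.001]
ft_force: [0.4, -0.5, 3.0]
width: 15.8
finger_force: 20.0
```

Call:
drive_tool([
  [[0,0,0,-0.5,0],[0,0,0,-1,0],[0,0,0,-1,0],[0,0,0,-1,0],[0,0,0,-1,-0.028]],
])

```text
t: 14.3
tcp_pos: [446.3, -176.3, 129.8]
eef_rot: [3.141, 0.002, 0.0]
ft_force: [-0.5, -0.1, -0.4]
width: 15.7
finger_force: 20.0
```

Call:
drive_tool([
  [[0,-0.3,-1,0,0],[0,-0.3,-1,0,0],[0,-0.3,-1,0,0],[0,-0.3,-1,0,0],[0,-0.3,-1,0,0]],
])

```text
t: 14.8
tcp_pos: [416.2, -75.5, 129.0]
eef_rot: [3.141, -0.002, 0.001]
ft_force: [-0.5, 0.0, -0.4]
width: 15.9
finger_force: 20.0
```

Call:
drive_tool([
  [[0,-0.3,-1,0,0],[0,-0.3,-1,0,0],[0,-0.3,-1,0,0],[0,-0.3,-1,0,0],[0,-0.3,-1,0,0]],
])

```text
t: 15.3
tcp_pos: [386.3, 24.5, 129.0]
eef_rot: [3.141, -0.002, 0.001]
ft_force: [0.2, 0.9, -0.9]
width: 15.9
finger_force: 20.0
```

Call:
drive_tool([
  [[0,-0.3,-1,0,0],[0,-0.3,-1,0,0],[0,-0.3,-1,0,0],[0,-0.3,-1,0,0],[0,-0.3,-1,0,0]],
])

```text
t: 15.8
tcp_pos: [356.4, 124.6, 129.0]
eef_rot: [-3.142, 0.002, -0.001]
ft_force: [0.8, 0.1, 0.6]
width: 16.1
finger_force: 20.0
```

Call:
drive_tool([
  [[0,-0.3,-1,0,0],[0,-0.3,-1,0,0],[0,-0.3,-1,0,0],[0,0,0,0,-0.047],[0,0,0,0,0]],
])

```text
t: 16.3
tcp_pos: [338.6, 184.3, 128.9]
eef_rot: [3.133, 0.232, 0.001]
ft_force: [0.1, -0.7, -1.0]
width: 15.9
finger_force: 20.0
```

Run:
```python
from h import *
f=wgrab();f=wgrab();s=manip.get_state();p=s['tcp_pos'];print(p,s['width'],s['t'],s['eef_rot'])
g=green(f);u,v=map(int,wproj(f,[434,183,70]));print(u,v)
print('tub',rect(f,g,u-60,u+60,v-60,v+60,70))
h=p[2]-8.7
u,v=map(int,wproj(f,[p[0],p[1],h+52]));print('bar',rect(f,g,u-30,u+30,v-45,v+40,h+52),u,v)
save('w7',f['img'])
```

```text
[338.85239113 183.70647385 128.79934333] 16.022732214870334 16.4 [3.13328275e+00 2.25796778e-01 4.90528782e-04]
270 99
tub (array([436.3, 182. ]), array([75.2, 75.3]), 8.5, array([ 229,   56,   86,   84, 1515], dtype=int32))
bar (array([342.2, 183.7]), array([51.7, 15.5]), 8.5, array([ 241,  206,   27,   78, 1932], dtype=int32)) 253 251
```

View pics/w7.png

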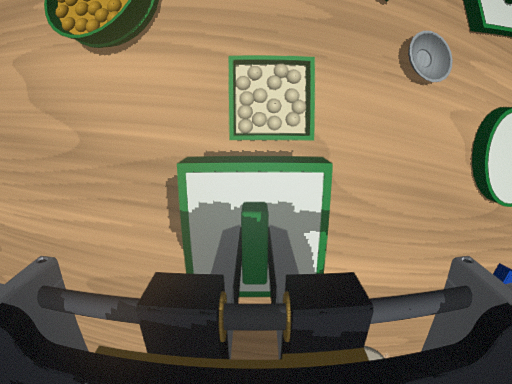

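Tub at (272,98) and bar grip at (254,245) share the 8.5° heading. The remaining shift is 93 mm along tool x and 15.6 mm along tool y.

Call:
drive_tool([
  [[0,0.92,0.156,0,0],[0,0.92,0.156,0,0],[0,0.92,0.156,0,0],[0,0.92,0.156,0,0],[0,0.92,0.156,0,0]],
])

```text
t: 16.9
tcp_pos: [434.9, 181.4, 128.3]
eef_rot: [3.133, 0.227, 0.0]
ft_force: [0.1, 0.4, -0.2]
width: 16.0
finger_force: 20.0
```

Call:
drive_tool([
  [[0,0,0,0.8,0],[0,0,0,0.8,0],[0,0,0,0.8,0],[0,0,0,0.4,0],[0,0,0,0.2,0]],
])

```text
t: 17.4
tcp_pos: [432.9, 181.4, 67.6]
eef_rot: [3.133, 0.228, -0.002]
ft_force: [-0.2, 0.2, 0.1]
width: 16.1
finger_force: 20.0
```

Call:
drive_tool([
  [[0,0,0,0.25,0],[0,0,0,0.25,0],[0,0,0,0.25,0],[0,0,0,0,0],[0,0,0,0,0]],
])

```text
t: 17.9
tcp_pos: [432.2, 181.9, 53.7]
eef_rot: [3.133, 0.23, 0.0]
ft_force: [-0.2, 0.8, -1.7]
width: 15.7
finger_force: 20.0
```

Call:
drive_tool([
  [[0.6,0,0,0,0],[0.6,0,0,0,0],[0.6,0,0,0,0],[0.6,0,0,0,0],[0.6,0,0,-0.5,0]],
])

```text
t: 18.4
tcp_pos: [431.0, 181.5, 62.9]
eef_rot: [3.133, 0.23, -0.004]
ft_force: [0.3, 0.5, -0.3]
width: 52.1
finger_force: 0.0
```

Call:
drive_tool([
  [[0.6,0,0,-1,0],[0.6,0,0,-1,0],[0.6,0,0,-0.5,0.047],[0.6,0.8,0.98,0,0],[0.6,0.8,0.98,0,0]],
])

```text
t: 18.9
tcp_pos: [464.8, 142.6, 115.1]
eef_rot: [-3.141, -0.001, -0.004]
ft_force: [-0.1, -0.2, 0.5]
width: 56.4
finger_force: 0.0
```

Call:
drive_tool([
  [[0.6,0.8,0.98,0,0],[0.6,0.8,0.98,0,0],[0.6,0.8,0.98,0,0],[0.6,0.8,0.98,0,0],[0.6,0.8,0.98,0,0]],
])

```text
t: 19.4
tcp_pos: [544.8, 43.6, 114.4]
eef_rot: [3.142, -0.002, 0.001]
ft_force: [0.4, 0.2, -0.9]
width: 56.4
finger_force: 0.0
```

Call:
drive_tool([
  [[0.6,0.8,0.98,0,0],[0.6,0.8,0.98,0,0],[0.6,0.8,0.98,0,0],[0.6,0.8,0.98,0,0],[0.6,0.8,0.98,0,0]],
])

```text
t: 19.9
tcp_pos: [624.6, -54.5, 114.3]
eef_rot: [3.141, -0.002, 0.001]
ft_force: [0.2, 0.5, 0.7]
width: 56.4
finger_force: 0.0
```

Call:
drive_tool([
  [[0.6,0.8,0.98,0,0],[0.6,0.8,0.98,0,0],[0.6,0.8,0.98,0,0],[0.6,0,0,0,0],[0.6,0,0,0,0]],
])

```text
t: 20.4
tcp_pos: [671.5, -112.4, 113.6]
eef_rot: [-3.141, 0.003, 0.001]
ft_force: [-0.6, 0.3, -0.4]
width: 56.2
finger_force: 0.0
```

Run:
```python
from h import *
f=wgrab();s=manip.get_state();p=s['tcp_pos'];print(p,s['width'],s['t'],s['eef_rot'])
g=green(f);u,v=map(int,wproj(f,[679,-117,52]));print(u,v)
print('bar',rect(f,g,u-35,u+35,v-35,v+35,52))
save('w8',f['img'])
```

```text
[ 671.14324262 -111.82766785  113.68221416] 56.27755859401525 20.45 [-3.14088097e+00  1.77657391e-03  1.46868170e-03]
258 193
bar (array([ 682.8, -117.2]), array([49.2, 15.2]), 18.3, array([244, 164,  30,  52, 827], dtype=int32))
```

View pics/w8.png

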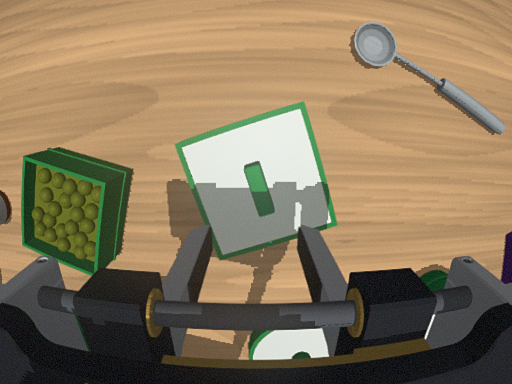

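The bar grip at (259,188) is long along 18°. I'll turn to it, go down and grip.

Call:
drive_tool([
  [[0.6,0.45,0.2,0,0],[0.6,0,0,0.5,-0.034],[0.6,0,0,0.5,-0.034],[0.6,0,0,0.5,-0.034],[0.6,0,0,1,0]],
])

```text
t: 20.95
tcp_pos: [682.3, -116.0, 65.0]
eef_rot: [3.099, 0.504, 0.006]
ft_force: [0.2, 0.5, -0.1]
width: 56.7
finger_force: 0.0
```

Call:
drive_tool([
  [[0.6,0,0,1,0],[0.6,0,0,1,0],[0.6,0,0,0.5,0],[0.6,0,0,0.25,0],[0.6,0,0,0,0]],
])

```text
t: 21.45
tcp_pos: [680.8, -116.1, 8.4]
eef_rot: [-3.101, -0.5, 0.001]
ft_force: [-1.2, -0.3, 0.6]
width: 56.3
finger_force: 0.0
```

Call:
drive_tool([
  [[0,0,0,0,0],[0,0,0,0,0],[0,0,0,0,0],[0,0,0,0,0],[0,0,0,0,0]],
])

```text
t: 21.95
tcp_pos: [681.0, -116.5, 8.9]
eef_rot: [3.101, 0.5, 0.001]
ft_force: [0.1, 0.1, -0.1]
width: 19.8
finger_force: 0.0
```

Call:
drive_tool([
  [[0,0,0,0,0],[0,0,0,0,0],[0,0,0,0,0]],
])

```text
t: 22.25
tcp_pos: [680.9, -116.5, 8.8]
eef_rot: [3.101, 0.499, 0.0]
ft_force: [0.0, -0.7, 1.0]
width: 15.7
finger_force: 20.0
```

Call:
drive_tool([
  [[0,0,0,-0.5,0],[0,0,0,-1,0],[0,0,0,-1,0.039],[0,0,0,-1,0.039],[0,0,0,-1,0.039]],
])

```text
t: 22.75
tcp_pos: [680.7, -116.4, 99.6]
eef_rot: [3.14, -0.083, -0.0]
ft_force: [0.3, -0.2, -0.9]
width: 16.0
finger_force: 20.0
```

Call:
drive_tool([
  [[0,0,0,-1,0.039],[0,0,0,-0.5,0.039],[0,-0.97,-0.895,0,0],[0,-0.97,-0.895,0,0],[0,-0.97,-0.895,0,0]],
])

```text
t: 23.25
tcp_pos: [640.0, -47.6, 128.9]
eef_rot: [-3.108, 0.46, -0.0]
ft_force: [0.0, 0.1, -0.9]
width: 15.6
finger_force: 20.0
```

Call:
drive_tool([
  [[0,-0.97,-0.895,0,0],[0,-0.97,-0.895,0,0],[0,-0.97,-0.895,0,0],[0,-0.97,-0.895,0,0],[0,-0.97,-0.895,0,0]],
])

```text
t: 23.75
tcp_pos: [572.9, 66.4, 128.9]
eef_rot: [-3.108, 0.459, -0.0]
ft_force: [0.3, 0.5, -1.6]
width: 15.5
finger_force: 20.0
```

Call:
drive_tool([
  [[0,-0.97,-0.895,0,0],[0,-0.97,-0.895,0,0],[0,-0.97,-0.895,0,0],[0,0,0,0,0],[0,0,0,0,0]],
])

```text
t: 24.25
tcp_pos: [533.5, 133.8, 129.0]
eef_rot: [3.108, -0.457, 0.002]
ft_force: [0.4, -0.1, -1.1]
width: 15.9
finger_force: 20.0
```

Run:
```python
from h import *
f=wgrab();s=manip.get_state();p=s['tcp_pos'];print(p,s['width'],s['t'],s['eef_rot'])
g=green(f);u,v=map(int,wproj(f,[656,97,70]));print(u,v)
print('tub',rect(f,g,u-75,u+75,v-65,v+60,70))
h=p[2]-8.7
u,v=map(int,wproj(f,[p[0],p[1],h+52]));print('bar',rect(f,g,u-30,u+30,v-45,v+40,h+52),u,v)
save('w9',f['img'])
```

```text
[533.97337731 133.33573969 128.94664566] 15.938505798082737 24.3 [ 3.10748028e+00 -4.58176572e-01  1.90318627e-03]
254 61Traceback (most recent call last):
  File "<stdin>", line 4, in <module>
  File "h.py", line 39, in rect
    n,lab,st,ce=cv2.connectedComponentsWithStats(m);i=1+st[1:,4].argmax();ys,xs=np.where(lab==i)
                                                        ~~~~~~~~~~~~~~~^^
ValueError: attempt to get argmax of an empty sequence
```

Run:
```python
from h import *
f=wgrab();s=manip.get_state();p=s['tcp_pos'];print(p)
g=green(f);u,v=map(int,wproj(f,[656,97,70]))
print('tub',rect(f,g,u-85,u+85,0,v+60,70))
h=p[2]-8.7
u,v=map(int,wproj(f,[p[0],p[1],h+52]));print('bar',rect(f,g,u-30,u+30,v-45,v+40,h+52),u,v)
save('w9',f['img'])
```

```text
[534.11547794 133.06748633 128.80889097]
tub (array([658.4,  95.5]), array([109.7, 110.2]), 73.3, array([ 193,    3,  124,  119, 2310], dtype=int32))
bar (array([537.3, 132.3]), array([16. , 51.8]), 72.4, array([ 241,  206,   28,   78, 1891], dtype=int32)) 254 251
```

View pics/w9.png

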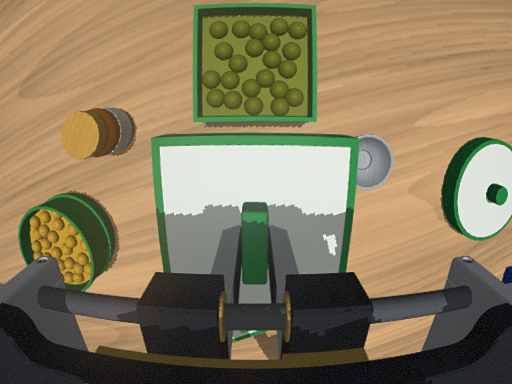

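Tub at (254,62) is straight ahead and aligned with the lid, 126 mm along tool x. The jar and bowl are clear.

Call:
drive_tool([
  [[0,0.9,0,0,0],[0,0.9,0,0,0],[0,0.9,0,0,0],[0,0.9,0,0,0],[0,0.9,0,0,0]],
])

```text
t: 24.85
tcp_pos: [621.0, 106.1, 128.4]
eef_rot: [3.107, -0.461, 0.0]
ft_force: [-0.1, -0.2, -0.8]
width: 16.1
finger_force: 20.0
```

Call:
drive_tool([
  [[0,0.9,0,0,0],[0,0.9,0,0,0],[0,0,0,0,0],[0,0,0,0.8,0],[0,0,0,0.8,0]],
])

```text
t: 25.35
tcp_pos: [653.9, 96.6, 96.5]
eef_rot: [-3.108, 0.461, -0.0]
ft_force: [0.4, 0.2, -2.2]
width: 15.9
finger_force: 20.0
```

Call:
drive_tool([
  [[0,0,0,0.8,0],[0,0,0,0.4,0],[0,0,0,0.2,0],[0,0,0,0.2,0],[0,0,0,0.2,0]],
])

```text
t: 25.85
tcp_pos: [654.6, 97.3, 61.1]
eef_rot: [-3.108, 0.459, -0.002]
ft_force: [0.9, 0.2, -1.3]
width: 16.0
finger_force: 20.0
```

Call:
drive_tool([
  [[0,0,0,0.2,0],[0,0,0,0.15,0],[0,0,0,0,0]],
])

```text
t: 26.15
tcp_pos: [653.8, 97.3, 53.2]
eef_rot: [3.108, -0.459, -0.001]
ft_force: [-0.2, 0.9, -1.9]
width: 15.9
finger_force: 20.0
```

Call:
drive_tool([
  [[0.6,0,0,0,0],[0.6,0,0,0,0],[0.6,0,0,0,0],[0.6,0,0,0,0],[0.6,0,0,-0.5,0]],
])

```text
t: 26.65
tcp_pos: [652.9, 97.3, 62.6]
eef_rot: [3.107, -0.459, -0.005]
ft_force: [-0.1, -0.3, -0.0]
width: 52.3
finger_force: 0.0
```

Call:
drive_tool([
  [[0.6,0,0,-1,0],[0.6,0,0,-1,-0.0467],[0.6,0,0,-0.5,-0.0467],[0.6,-0.78,0.96,0,0],[0.6,-0.78,0.96,0,0]],
])

```text
t: 27.15
tcp_pos: [623.4, 58.8, 114.9]
eef_rot: [3.141, 0.002, 0.004]
ft_force: [-0.5, -0.7, 0.4]
width: 56.4
finger_force: 0.0
```

Call:
drive_tool([
  [[0.6,-0.78,0.96,0,0],[0.6,-0.78,0.96,0,0],[0.6,-0.78,0.96,0,0],[0.6,-0.78,0.96,0,0],[0.6,-0.78,0.96,0,0]],
])

```text
t: 27.65
tcp_pos: [544.6, -37.9, 114.5]
eef_rot: [3.141, 0.001, 0.002]
ft_force: [0.9, 0.5, 0.3]
width: 56.4
finger_force: 0.0
```

Call:
drive_tool([
  [[0.6,-0.78,0.96,0,0],[0.6,-0.78,0.96,0,0],[0.6,-0.78,0.96,0,0],[0.6,-0.78,0.96,0,0],[0.6,-0.78,0.96,0,0]],
])

```text
t: 28.15
tcp_pos: [466.6, -134.0, 114.5]
eef_rot: [3.141, 0.001, 0.002]
ft_force: [0.7, -0.9, 0.7]
width: 56.4
finger_force: 0.0
```

Call:
drive_tool([
  [[0.6,-0.78,0.96,0,0],[0.6,-0.78,0.96,0,0],[0.6,0,0,0,0],[0.6,0,0,0,0]],
])

```text
t: 28.55
tcp_pos: [436.2, -171.7, 114.3]
eef_rot: [3.141, -0.002, 0.002]
ft_force: [0.1, 1.3, -0.6]
width: 56.2
finger_force: 0.0
```

Run:
```python
from h import *
f=wgrab();s=manip.get_state();p=s['tcp_pos'];print(p,s['width'],s['t'],s['eef_rot'])
g=green(f);u,v=map(int,wproj(f,[440,-173,52]));print(u,v)
print('knob',rect(f,g,u-25,u+25,v-35,v+35,52))
print('lid',rect(f,g,u-90,u+90,v-90,v+90,30))
```

```text
[ 436.43900241 -171.33132757  114.15852128] 56.594327675396706 28.6 [ 3.14151539e+00 -4.89715948e-04  2.30679210e-03]
255 197
knob (array([ 443.4, -175.6]), array([25.1, 22.5]), 0.7, array([246, 181,  25,  27, 522], dtype=int32))
lid (array([ 458. , -175.6]), array([141.4, 111. ]), 88.7, array([ 188,  118,  139,  110, 1382], dtype=int32))
```

Call:
drive_tool([
  [[0.6,0.17,0.16,0.8,0],[0.6,0,0,1,0],[0.6,0,0,1,0],[0.6,0,0,1,0],[0.6,0,0,0.8,0]],
])

```text
t: 29.1
tcp_pos: [439.8, -173.6, 20.7]
eef_rot: [-3.141, -0.003, 0.0]
ft_force: [-1.1, 0.0, 0.0]
width: 56.2
finger_force: 0.0
```

Call:
drive_tool([
  [[0.6,0,0,0.5,0],[0.6,0,0,0.17,0],[0.6,0,0,0,0],[0,0,0,0,0],[0,0,0,0,0]],
])

```text
t: 29.6
tcp_pos: [439.9, -175.1, 8.9]
eef_rot: [3.141, 0.001, 0.002]
ft_force: [-0.0, -0.5, -0.4]
width: 44.0
finger_force: 0.0
```

Call:
drive_tool([
  [[0,0,0,0,0],[0,0,0,0,0],[0,0,0,0,0],[0,0,0,0,0],[0,0,0,0,0]],
])

```text
t: 30.1
tcp_pos: [439.3, -174.9, 8.5]
eef_rot: [3.141, 0.0, 0.001]
ft_force: [-0.7, 0.7, 3.9]
width: 25.7
finger_force: 20.0
```

Call:
drive_tool([
  [[0,0,0,-0.5,0],[0,0,0,-1,0],[0,0,0,-1,0],[0,0,0,-1,0],[0,0,0,-1,0]],
])

```text
t: 30.6
tcp_pos: [438.8, -174.5, 99.2]
eef_rot: [-3.141, -0.0, 0.001]
ft_force: [-0.4, 0.0, -0.1]
width: 25.8
finger_force: 20.0
```

Call:
drive_tool([
  [[0,0,0,-1,0],[0,0,0,-1,0],[0,0,-1,0,0],[0,0,-1,0,0],[0,0,-1,0,0]],
])

```text
t: 31.1
tcp_pos: [438.8, -114.0, 138.6]
eef_rot: [-3.142, 0.001, -0.0]
ft_force: [-0.3, 0.4, -0.7]
width: 25.2
finger_force: 20.0
```

Call:
drive_tool([
  [[0,0,-1,0,0],[0,0,-1,0,0],[0,0,-1,0,0],[0,0,-1,0,0],[0,0,-1,0,0]],
])

```text
t: 31.6
tcp_pos: [438.7, -13.8, 138.4]
eef_rot: [-3.142, -0.0, 0.0]
ft_force: [-0.6, -0.5, -1.1]
width: 25.5
finger_force: 20.0
```

Call:
drive_tool([
  [[0,0,-1,0,0],[0,0,-1,0,0],[0,0,-1,0,0],[0,0,-1,0,0],[0,0,-1,0,0]],
])

```text
t: 32.1
tcp_pos: [438.6, 86.1, 138.4]
eef_rot: [3.142, 0.0, -0.0]
ft_force: [0.1, -0.5, -1.0]
width: 25.6
finger_force: 20.0
```

Call:
drive_tool([
  [[0,-0.1,-1,0,0],[0,-0.1,-1,0,0],[0,-0.1,-1,0,0],[0,-0.1,-1,0,0],[0,-0.1,-1,0,0]],
])

```text
t: 32.6
tcp_pos: [428.5, 186.0, 138.4]
eef_rot: [3.141, 0.0, -0.001]
ft_force: [-0.1, -0.0, -1.2]
width: 25.2
finger_force: 20.0
```

Call:
drive_tool([
  [[0,-0.1,-1,0,0],[0,-0.1,-1,0,0],[0,-0.1,-1,0,0],[0,-0.1,-1,0,0],[0,-0.1,-1,0,0]],
])

```text
t: 33.1
tcp_pos: [418.5, 285.9, 138.3]
eef_rot: [3.141, 0.0, -0.001]
ft_force: [0.2, 0.3, -1.5]
width: 25.6
finger_force: 20.0
```

Call:
drive_tool([
  [[0,-0.2,-1,0,0],[0,-0.2,-1,0,0],[0,-0.2,-1,0,0],[0,-0.2,-1,0,0],[0,-0.1,-0.8,0,0]],
])

```text
t: 33.6
tcp_pos: [400.4, 382.2, 138.2]
eef_rot: [3.141, 0.001, -0.001]
ft_force: [-0.3, -0.2, -1.2]
width: 25.2
finger_force: 20.0
```

Call:
drive_tool([
  [[0,0,0,0,0],[0,0,0,0,0]],
])

```text
t: 33.8
tcp_pos: [400.8, 380.8, 138.0]
eef_rot: [3.14, 0.002, -0.001]
ft_force: [-0.6, 0.7, -1.0]
width: 25.4
finger_force: 20.0
```

Run:
```python
from h import *
f=wgrab();s=manip.get_state();p=s['tcp_pos'];print(p,s['width'],s['t'],s['eef_rot'])
g=green(f);u,v=map(int,wproj(f,[540,381,70]));print(u,v)
print('tub',rect(f,g,u-80,u+80,max(0,v-80),v+66,70))
h=p[2]-8.7
u,v=map(int,wproj(f,[p[0],p[1],h+52]));print('knob',rect(f,g,u-30,u+30,v-45,v+40,h+52),u,v)
print('lid',rect(f,g,u-130,u+130,v-130,v+60,h+30))
```

```text
[400.89090232 380.42226409 137.99430594] 25.44849966858589 33.85 [ 3.14035892e+00  3.77478994e-04 -5.54237421e-04]
253 51
tub (array([536.7, 382.5]), array([117.4, 111.7]), 89.9, array([ 188,    0,  129,  116, 1244], dtype=int32))
knob (array([407.7, 380.2]), array([24.7, 30.3]), 90.0, array([ 234,  218,   42,   47, 1455], dtype=int32)) 254 252
lid (array([423.9, 380.1]), array([141.4, 103.6]), 90.0, array([ 153,  124,  204,  149, 3006], dtype=int32))
```

Call:
drive_tool([
  [[0,0.97,-0.03,0,0],[0,0.97,-0.03,0,0],[0,0.97,-0.03,0,0],[0,0.97,-0.03,0,0],[0,0.97,-0.03,0,0]],
])

```text
t: 34.35
tcp_pos: [498.9, 382.9, 138.2]
eef_rot: [3.141, -0.002, -0.0]
ft_force: [-0.1, 0.7, -1.7]
width: 25.5
finger_force: 20.0
```

Call:
drive_tool([
  [[0,0.97,0,0,0],[0,0.97,0,0,0],[0,0,0,0,0],[0,0,0,1,0],[0,0,0,1,0]],
])

```text
t: 34.85
tcp_pos: [536.4, 383.5, 98.4]
eef_rot: [-3.141, 0.001, -0.001]
ft_force: [-0.3, -0.4, -1.3]
width: 25.8
finger_force: 20.0
```

Call:
drive_tool([
  [[0,0,0,0.8,0],[0,0,0,0.4,0],[0,0,0,0.2,0],[0,0,0,0.2,0],[0,0,0,0.2,0]],
])

```text
t: 35.35
tcp_pos: [537.2, 384.5, 62.8]
eef_rot: [-3.141, -0.0, -0.002]
ft_force: [0.0, 0.1, -0.1]
width: 25.6
finger_force: 20.0
```

Call:
drive_tool([
  [[0,0,0,0.2,0],[0,0,0,0.2,0],[0,0,0,0,0]],
])

```text
t: 35.65
tcp_pos: [536.5, 384.1, 53.6]
eef_rot: [3.141, 0.0, -0.001]
ft_force: [0.4, -0.3, -1.0]
width: 25.5
finger_force: 20.0
```

Release, rise and back off, then check all four with the top camera.

Call:
drive_tool([
  [[0.6,0,0,0,0],[0.6,0,0,0,0],[0.6,0,0,0,0],[0.6,0,0,0,0],[0.6,0,0,-0.5,0]],
])

```text
t: 36.15
tcp_pos: [535.8, 383.7, 63.2]
eef_rot: [3.14, 0.0, -0.004]
ft_force: [0.3, 0.2, -0.1]
width: 56.2
finger_force: 0.0
```

Call:
drive_tool([
  [[0.6,0,0,-1,0],[0.6,0,0,-1,0],[0.6,0,0,-1,0],[0.6,-1,0,-1,0],[0.6,-1,0,-1,0]],
])

```text
t: 36.65
tcp_pos: [496.9, 384.2, 165.6]
eef_rot: [-3.141, 0.001, -0.001]
ft_force: [0.2, -0.6, -0.4]
width: 56.4
finger_force: 0.0
```

Call:
drive_tool([
  [[0.6,-1,0,0,0],[0.6,-1,0,0,0],[0.6,-1,0,0,0],[0.6,-1,0,0,0],[0.6,-1,0,0,0]],
])

```text
t: 37.15
tcp_pos: [396.2, 384.3, 165.1]
eef_rot: [-3.141, -0.0, -0.002]
ft_force: [-0.3, -0.1, 0.5]
width: 55.9
finger_force: 0.0
```

Call:
drive_tool([
  [[0.6,-1,0.5,0,0],[0.6,-0.5,1,0,0],[0.6,0,1,0,0],[0.6,0,1,0,0],[0.6,0,0,0,0]],
])

```text
t: 37.65
tcp_pos: [366.5, 312.6, 165.1]
eef_rot: [3.141, -0.002, 0.001]
ft_force: [-0.7, 0.6, 0.5]
width: 56.6
finger_force: 0.0
```

Run:
```python
from h import *
s=manip.get_state();print(s['t'],s['tcp_pos'],s['width'])
for cam in ('top','side'):
  f=manip.grab_frame(cam);C=cloud(f)
  for n,c,half in (('RB',(537,384),68),('SB',(654,98),60),('RS',(512,-364),48),('SS',(432.5,184),46)):
    d=np.hypot(C[...,0]-c[0],C[...,1]-c[1]);m=(d<half+30)&(C[...,2]>66)&(C[...,2]<84)
    q=C[m]
    A=np.c_[q[:,:2]-c,np.ones(len(q))];sol=np.linalg.lstsq(A,q[:,2],rcond=None)[0]
    k=C[(d<30)&(C[...,2]>88)&(C[...,2]<101)]
    print(cam,n,len(q),'plate z',np.median(q[:,2]).round(1),'tilt',np.hypot(*sol[:2]).round(3),'ctr',np.round(cv2.minAreaRect(q[:,:2].astype(np.float32))[:2],1).tolist(),'grip',len(k),k.mean(0).round(1))
  for n,c,hh in (('dish',(523,4),12),('jar',(637,266),75)):
    d=np.hypot(C[...,0]-c[0],C[...,1]-c[1]);k=C[(d<60)&(C[...,2]>hh)&(C[...,2]<95)&((n=='jar')|(C[...,2]<35))];print(n,k.mean(0).round(1))
```

```text
37.65 [366.53956954 312.64799101 165.1407605 ] 56.62855270225165
top RB 1374 plate z 74.4 tilt 0.002 ctr [[536.4, 385.9], [141.9, 143.0]] grip 50 [535.7 386.1  95.2]
top SB 1471 plate z 74.1 tilt 0.002 ctr [[651.2, 100.1], [134.9, 135.8]] grip 70 [650.3 100.6  95. ]
top RS 707 plate z 74.3 tilt 0.006 ctr [[511.3, -362.2], [100.9, 102.6]] grip 48 [ 510.3 -362.1   96.3]
top SS 815 plate z 74.4 tilt 0.005 ctr [[429.4, 184.3], [100.1, 101.2]] grip 69 [430.4 184.4  95.7]
dish [526.4   6.8  20.9]
jar [644.5 274.   83.9]
side RB 2478 plate z 75.4 tilt 0.009 ctr [[538.7, 384.2], [141.8, 144.2]] grip 98 [538.8 386.   96.1]
side SB 1582 plate z 75.6 tilt 0.01 ctr [[655.1, 97.3], [140.5, 138.4]] grip 99 [654.  100.3  95.5]
side RS 383 plate z 75.9 tilt 0.028 ctr [[514.0, -363.9], [104.5, 102.2]] grip 36 [ 514.3 -362.6   96.2]
side SS 780 plate z 75.3 tilt 0.02 ctr [[434.3, 181.0], [99.4, 105.8]] grip 115 [432.5 184.2  95.3]
dish [530.1  -2.4  21.3]
jar [647.7 275.4  85.2]
```

```bash
python3 -c "
from rig import manip;print(manip.finish_job())"
```

```text
the job is handed in; nothing more can be done
None
```

All four lids are on their matching tubs, and the job is handed in at about 38 s of the 122 s allowed; the last camera check read all four level, fully down and within 4 mm of centre, with the bowl and jar still in place, though `finish_job()` returned no verdict.

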